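# Pull the sticking round keycap at the chocolate counter

### The job

The round key on the counter has been sticking. Take the keycap puller by its handle, slide its two ledges fully in under the round cap and pull straight up until the cap pops off, keeping it level; stand the puller upright on the order pad with the cap still riding on its ledges, and let go. Then press the bared switch stem all the way down and let it spring back up, to check that it moves freely; do not press the two square keys.

Things in the scene. Friction and masses are not known exactly. Their poses are not given: they have to be found in the camera images.
- puller_grip (a point): keycap puller, loose, 0.12 kg, upright on the counter: a steel bridge 54 mm wide (y), 44 mm deep (x), 40 mm high, with a black block handle on top, 28 (x) x 16 (y) x 55 mm tall. The point is on its centre line at the handle's middle, 70 mm above the underside. z up; +x is the open side, that goes over the cap first; at -x a stop wall, inner face at x = -20 mm.
- puller_seat (a point): point on the puller's centre line (axes as puller_grip), 4 mm above its underside, level with the tops of its two ledges: where the centre of the cap's underside belongs. Ledges 4 mm thick, x -24 to +20 mm, with a 24 mm slot between (y -12 to +12); inner faces of the legs at y = -22 and +22 mm; the bridge's underside is 30 mm above this point.
- cap_center (a point): round black keycap, 36 mm across, 20 mm high, 25 g, held snugly on its switch stem by spring clips: straight up it takes about 6 to 11 N and is free after about 8 mm. The point is its centre, 10 mm above its flat underside, which hangs 12 mm above the top of the housing, all round the stem.
- sw_round: switch housing of the round key, grey metal, 70 mm (x) by 56 mm (y) by 30 mm high, fixed to the counter; origin at the centre of its underside, +x away from the robot at yaw 0. The stem rises from its middle. The round cap's underside stands 42 mm above the counter, its top 62 mm.
- stem (a joint): travel of the round key's switch stem, m: 0 up, 0.005 all the way down; spring, about 2.5 N at the start and 4 N at the bottom.
- stem_top (a point): centre of the top of that switch stem, 54 mm above the counter, hidden in the cap until the cap is off; the stem is 13 mm square, with one small spring clip at its +y and -y sides that stands 2.5 mm out. Moves down when pressed.
- pad_top (a point): paper order pad lying flat, fixed, 150 mm (x) by 107 mm (y) by 10 mm thick; this point is the centre of its top face; axes along its sides, z up. On the way from here to the keys a scale (under 0.1 m high) stands on the counter and, behind it at its back edge, a tall post of the glass guard: swing past in front of the post, nearer the robot.
- key_a_top (a point): centre of the top of a neighbouring square key, cap 36 mm square, top 62 mm above the counter, on a housing like the round key's; not to be pressed.
- key_b_top (a point): centre of the top of the other square key, like key_a_top.
- key_a (a joint): travel of that square key, m: 0 up, 0.005 fully down.
- key_b (a joint): travel of the other square key, m: 0 up, 0.005 fully down.
Not all that is in view belongs to the job. Of the things shaped like the part that bears cap_center, the black one is meant.

How it is judged:
On the way, in this order (a step that is already met when the one before it is completed fails the run):
1. the puller's ledges are hooked under the still seated cap (horizontal distance between cap_center and puller_seat below 0.012 m and z of cap_center in the frame of puller_seat between 0.006 and 0.024 m and z of cap_center in the frame of sw_round below 0.056 m), for 0.1 s.
2. the cap is off the stem, riding level on the puller's ledges, not held by the fingers (horizontal distance between cap_center and puller_seat below 0.014 m and z of cap_center in the frame of puller_seat between 0.006 and 0.014 m and angle between cap_center's own z axis and vertical below 0.25 rad and z of cap_center in the frame of sw_round above 0.072 m and contact force between the fingers and cap below 0.1 N), for 0.1 s.
3. the puller stands on the order pad, let go, with the cap on its ledges (horizontal distance between cap_center and puller_seat below 0.014 m and z of cap_center in the frame of puller_seat between 0.006 and 0.014 m and angle between cap_center's own z axis and vertical below 0.25 rad and x of puller_seat in the frame of pad_top between -0.075 and 0.075 m and y of puller_seat in the frame of pad_top between -0.053 and 0.053 m and z of puller_seat in the frame of pad_top below 0.009 m and angle between puller_seat's own z axis and vertical below 0.1 rad and contact force between each of the arm, the fingers and puller below 0.05 N and linear speed of puller below 0.02 m/s), for 0.2 s.
4. the bared stem is pressed all the way down (value of joint stem above 0.004 m).
At the end, for the whole second after the job is handed in: The puller stands upright (within 0.1 rad), released and at rest, on the order pad (its centre point over the pad), the cap lies level on its ledges (centres within 14 mm, within 0.25 rad of level), and the bared stem, having been pressed down at least 4 mm, is up again (within 1 mm) (all of step 3 and value of joint stem below 0.001 m and linear speed of cap below 0.02 m/s); the robot touches nothing.
It fails at once if a square key is pressed (more than 2 mm) (value of joint any of key_a, key_b above 0.002 m).
It fails at once if the cap is tipped by more than 0.6 rad (angle between cap_center's own z axis and vertical above 0.6 rad).
It also fails if it takes over 67 s, if anything falls off the work surface, if the arm or the gripper's body presses on something with over 40 N, if the wrist force passes 120 N, or if a joint passes its speed limit or range.

### The arm

A 6-joint arm with a two-finger parallel gripper is mounted at the origin on a cart in front of the work surface, level with it; the furniture and walls round the work are solid. World frame = base frame: x ahead of the robot, y to its left, z up, the work surface at z = 0. Lengths are in m, angles in rad, forces in N, time in s.
With the tool pointing down it reaches from about 0.25 to 0.775 m from the base axis. Payload 4 kg.
Tool frame: the origin (TCP) lies midway between the tips of the shut fingers; the grasp point (between the pads) lies 19 mm behind it (env.hold_point_z is the distance from the TCP to the grasp point, in m); z points along the fingers, y is the direction in which the jaws open and shut (so a half turn about z gives the same grasp; the last joint's range is limited). The gripper opens to 85 mm and grips with 20 to 120 N. Pads are 22 mm wide; open, the fingers measure 114 mm over their backs; the gripper's body (76 mm by 85 mm) begins 54 mm behind the grasp point. The pads swing forward as they close: fully open they stand 13 mm farther back than shut.
Start: joints at [1.13, 0.087, 1.371, -0, 1.684, -0.103], TCP at [0.182, 0.519, 0.231] pointing down, gripper open.
Joint ranges: [-3.1, 3.1], [-0.76, 2.03], [0.27, 2.55], [-1.08, 4.22], [0.17, 2.65], [-2.57, 2.57]. Speed limits (rad/s): [2.79, 2.79, 3.14, 3.14, 3.14, 3.14].

### API

Orientations are given as a rotation vector (axis times angle).
In Python, from cell import env, imaging, ticket gives the robot as it stands.
- The arm moves only by the tool play_rows, never from a script. Its arguments are lists of equal length, an entry for each row: "dp": the shift along the tool's x, y, z in mm, a list of three; "delta_rot": the turn, a rotation vector about the tool's x, y, z in rad, a list of three; "hand": the finger opening in mm, from 0 to 85.4. In form: {"dp": [[tx, ty, tz], ...], "delta_rot": [[ax, ay, az], ...], "hand": [hand, ...]}. A call has 1 to 8 rows; each row is the pose to reach, as a shift and turn from the pose commanded when the call began, along the tool's axes at that moment; what a row does not reach only later rows make up. A row lasts 1/12 s, in which the tool goes at most 41.7 mm and 7.16 degrees, less where a joint would pass 70% of its speed; a pose out of reach is approached as far as the arm can. A call with a gripper value outside its range is refused whole. The fingers move at their own pace and stop on an object; "squeeze" is the grip in N (left out, the last holds). Time passes only in rows, so rows that repeat a pose let the fingers close. It gives the time, the measured TCP pose, the force and the opening at its end, in the units of the state.
- env.state(): the state, without advancing time (a new reading comes with each control period).
- imaging.snapshot(name): name is "scene" or "top" or "wrist"; returns the picture (384x512x3 uint8, red, green, blue); there is no depth.
- imaging.camera_info(name): a dict with "intrinsics" (3x3 intrinsics, pixels), "world_to_cam" (4x4, takes a point from world to camera coordinates); the wrist camera has in their place "T_tool_cam" (4x4, takes a point from camera to tool coordinates, whose origin is the TCP and whose axes are the flange's). Camera axes: x right, y up, looking along -z (the intrinsics and any distortion apply to the point x, -y, -z); pixel columns grow to the right and rows downward; lengths in m; the calibration is good to about 2 mm. A picture is of the moment at which its call begins: read the wrist's pose just before it. camera_info takes no time and is no camera call.
- ticket.close_job(): hands the job in, once; it reports no verdict.
The state is a dict: "t": time; "joints": joint angles; "joint_velocities": joint speeds; "joint_torque": joint torques, N m; "tool_pos": TCP position; "orientation": TCP orientation; "wrist_force": force on the tool from outside, world axes, zero at the start; "ft_torque": the same for the moment, N m; "opening": finger opening in m.
Only numpy, scipy, OpenCV 4.12 (cv2) and the standard library are available. Lean on these libraries where they do the work, as an engineer would, in place of code of your own. Each camera call takes 0.05 s, during which the arm holds its last target. There are 200 camera calls.

## Working session

There is one attempt and no reset: what is moved stays moved. The work goes in short steps, Python scripts to look and compute and a tool call to move; the robot and the scene stay as the last step left them, time stands still between calls to the robot, and variables do not carry over. Pictures are saved under pics/ and viewed, about 8 in all and at most 12, crops included, and the job is handed in when it is done.

Besides the shell and the picture viewer there is one more tool, called by a JSON object that holds its "method" and its "body", one argument or row to a line. play_rows: Moves the arm, as the interface text tells. Its arguments: {"type":"object","properties":{"dp":{"type":"array","items":{"type":"array","items":{"type":"number"}}},"delta_rot":{"type":"array","items":{"type":"array","items":{"type":"number"}}},"hand":{"type":"array","items":{"type":"number"}},"squeeze":{"type":"number"}},"required":["dp","delta_rot","hand"]}

```bash
mkdir -p pics; ls; python3 - <<'E'
from cell import env, imaging, ticket
import cv2,numpy as np
s=env.state();print(s)
for n in("scene","top","wrist"):
    im=imaging.snapshot(n);np.save(f"pics/{n}0.npy",im);cv2.imwrite(f"pics/{n}0.png",im[:,:,::-1]);print(n,imaging.camera_info(n))
a=[cv2.imread(f"pics/{n}0.png") for n in("scene","top")]
cv2.imwrite("pics/st0.png",cv2.resize(np.hstack(a),(800,300)))
E
```

```text
pics
{'t': 0.0, 'joints': array([ 1.12988027e+00,  8.79820708e-02,  1.37230918e+00, -3.08253740e-05,
        1.68358262e+00, -1.03132032e-01]), 'joint_velocities': array([-0.00026179,  0.00189825, -0.00159355, -0.00105143,  0.0005991 ,
        0.00140559]), 'joint_torque': array([-1.26271311e-04, -3.51865304e+01, -3.13274467e+01, -1.71698307e-04,
        1.07442465e-02, -9.61999973e-06]), 'tool_pos': array([0.18208027, 0.51844636, 0.23009646]), 'orientation': array([-0.52797796, -3.09631496,  0.00346386]), 'wrist_force': array([-0.14317632, -0.70085434,  0.17486961]), 'ft_torque': array([-0.00859841, -0.0066773 , -0.02403647]), 'opening': 0.08575390723658288}
scene {'intrinsics': array([[424.99658706,   0.        , 259.29373107],
       [  0.        , 424.99658706, 183.94961233],
       [  0.        ,   0.        ,   1.        ]]), 'world_to_cam': array([[ 0.7730714 , -0.63407767, -0.01749594, -0.41280152],
       [ 0.47671654,  0.56257792,  0.6754609 , -0.26213313],
       [-0.41845185, -0.53052011,  0.73718822, -1.09822986],
       [ 0.        ,  0.        ,  0.        ,  1.       
[... 369 characters left out ...]
    [-1.92374494e-01,  2.05157116e-02,  9.81107109e-01,
        -1.20298476e+00],
       [ 0.00000000e+00,  0.00000000e+00,  0.00000000e+00,
         1.00000000e+00]])}
wrist {'intrinsics': array([[296.88100199,   0.        , 256.94304692],
       [  0.        , 296.88100199, 189.80875194],
       [  0.        ,   0.        ,   1.        ]]), 'T_tool_cam': array([[-5.14608975e-04,  9.53810253e-01,  3.00409281e-01,
         7.65784482e-02],
       [ 9.99999818e-01,  5.85845024e-04, -1.47053081e-04,
        -3.00164701e-04],
       [-3.16254019e-04,  3.00409150e-01, -9.53810381e-01,
        -1.42987014e-01],
       [ 0.00000000e+00,  0.00000000e+00,  0.00000000e+00,
         1.00000000e+00]])}
```

View pics/top0.png

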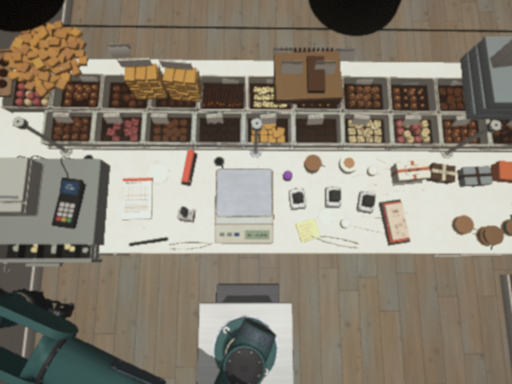

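View pics/scene0.png

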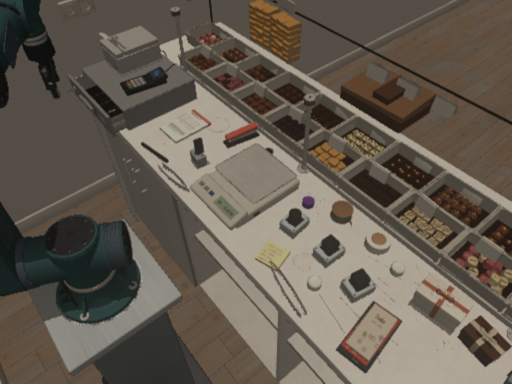

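```bash
cat > h.py <<'E'
from cell import env, imaging, ticket
import cv2,numpy as np
from scipy.spatial.transform import Rotation as R
def cam(n,s=None):
    c=imaging.camera_info(n);K=c["intrinsics"]
    if n!="wrist": return K,np.linalg.inv(c["world_to_cam"])
    s=s or env.state();T=np.eye(4);T[:3,:3]=R.from_rotvec(s["orientation"]).as_matrix();T[:3,3]=s["tool_pos"]
    return K,T@c["T_tool_cam"]
def cast(KT,u,v,z):
    K,T=KT;d=np.linalg.inv(K)@[u,v,1];d=T[:3,:3]@(d*[1,-1,-1]);o=T[:3,3]
    return o+d*(z-o[2])/d[2]
def proj(KT,p):
    K,T=KT;q=np.linalg.inv(T)@np.append(p,1);q=K@(q[:3]*[1,-1,-1]);return q[:2]/q[2]
def snap(name,tag):
    s=env.state();im=imaging.snapshot(name)[:,:,::-1].copy();cv2.imwrite(f"pics/{tag}.png",im);return im,cam(name,s)
E
python3 - <<'E'
from h import *
a=cv2.imread("pics/scene0.png");b=cv2.imread("pics/top0.png")
A=cv2.resize(a[90:300,140:390],None,fx=3.2,fy=3.2,interpolation=3)[:, :800]
B=cv2.resize(b[165:240,110:400],None,fx=2.75,fy=2.75,interpolation=3)
A=cv2.resize(A,None,fx=.57,fy=.57)
c=np.zeros((600,800,3),np.uint8);c[:B.shape[0],:B.shape[1]]=B[:,:800];c[210:210+A.shape[0],:A.shape[1]]=A[:390]
cv2.imwrite("pics/crop0.png",c)
k=cam("top")
for n,u,v,z in[("pull",186,213,.095),("r?",296,198,.062),("m",333,196,.062),("right",368,200,.062),("pad",138,198,.01)]:
    p=cast(k,u,v,z);print(n,p,proj(cam("scene"),p))
E
```

```text
pull [0.44714562 0.19596339 0.095     ] [197.10539604 143.5390041 ]
r? [ 0.50507377 -0.17634939  0.062     ] [291.39264835 212.52483603]
m [ 0.51257154 -0.30566456  0.062     ] [327.06518708 240.82742552]
right [ 0.49881236 -0.42752281  0.062     ] [359.05277029 275.55886659]
pad [0.5126861  0.38483304 0.01      ] [185.91158163 126.08627079]
```

View pics/crop0.png

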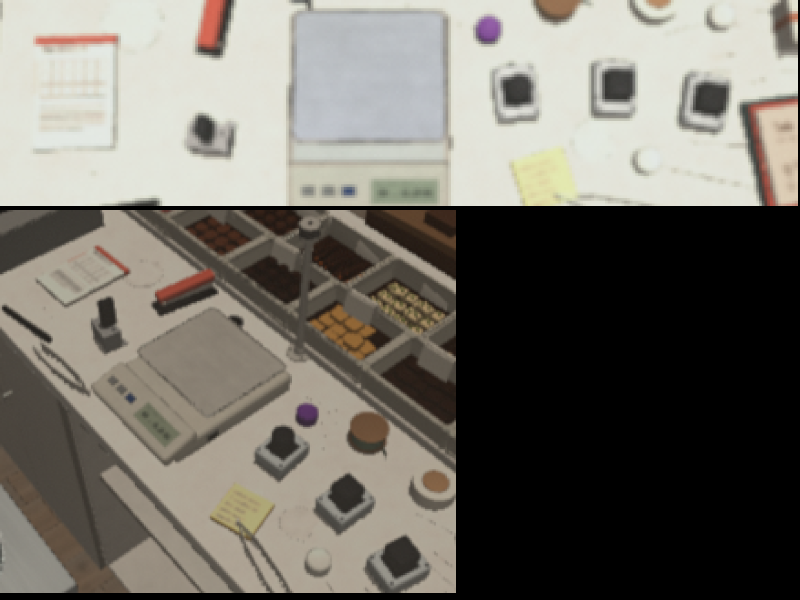

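```bash
cat >> h.py <<'E'
def Rd(yaw):  # tool pointing down, tool -x along world direction yaw
    c,s=np.cos(yaw),np.sin(yaw);x=np.array([-c,-s,0]);z=np.array([0,0,-1.]);return np.c_[x,np.cross(z,x),z]
def goto(p,yaw,cmd=None):
    """shift (mm) and turn from measured pose to p, yaw"""
    s=env.state();R0=R.from_rotvec(s["orientation"]).as_matrix()
    M=R0.T@Rd(yaw);print("dp",np.round(R0.T@(np.array(p)-s["tool_pos"])*1000,1),"rot",np.round(R.from_matrix(M).as_rotvec(),3))
def yawof(s=None):
    s=s or env.state();x=R.from_rotvec(s["orientation"]).as_matrix()[:,0];return np.arctan2(-x[1],-x[0])
E
python3 -c "
from h import *
print(yawof());goto([.43,.205,.24],0)"
```

```text
-0.33783918884606484
dp [-337.8 -213.7   -9.3] rot [-0.002 -0.    -0.338]
```

{"method": "play_rows", "body": {
  "dp": [
    [-30,-19,-1],
    [-65,-41,-2],
    [-100,-63,-3],
    [-135,-85,-4],
    [-170,-107,-5],
    [-205,-129,-6],
    [-235,-148,-7],
    [-255,-161,-8]
  ],
  "delta_rot": [
    [0,0,-0.05],
    [0,0,-0.1],
    [0,0,-0.15],
    [0,0,-0.2],
    [0,0,-0.25],
    [0,0,-0.3],
    [0,0,-0.338],
    [0,0,-0.338]
  ],
  "hand": [85,85,85,85,85,85,85,85]
}}

```text
t: 0.82
tool_pos: [0.371, 0.2797, 0.2391]
orientation: [0.002, 3.141, -0.002]
wrist_force: [-0.3, 1.1, -0.2]
opening: 0.0851
```

```bash
python3 -c "
from h import *
print(yawof());goto([.43,.205,.24],0)"
```

```text
-0.0012018826465751355
dp [-59.1 -74.7  -0.8] rot [-0.001  0.    -0.001]
```

{"method": "play_rows", "body": {
  "dp": [
    [-20,-25,0],
    [-40,-50,0],
    [-59,-75,0],
    [-59,-75,0],
    [-59,-75,0]
  ],
  "delta_rot": [
    [0,0,0],
    [0,0,0],
    [0,0,0],
    [0,0,0],
    [0,0,0]
  ],
  "hand": [85,85,85,85,85]
}}

```text
t: 1.23
tool_pos: [0.429, 0.2064, 0.2388]
orientation: [-0.005, -3.14, -0.0]
wrist_force: [0.2, -0.3, -0.4]
opening: 0.085
```

```bash
python3 -c "
from h import *
print(env.state()['tool_pos'],yawof());snap('wrist','w1')"
```

```text
[0.42899477 0.20637898 0.23877253] -0.0031604232799426904
```

View pics/w1.png

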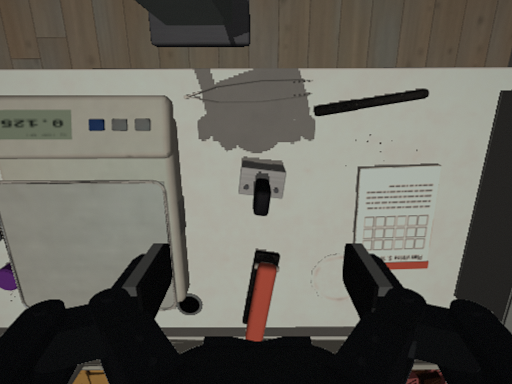

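```bash
python3 -c "
from h import *
a=cv2.imread('pics/w1.png')[145:225,220:305];a=cv2.convertScaleAbs(a,alpha=1.6,beta=15);cv2.imwrite('pics/w1c.png',cv2.resize(a,None,fx=7,fy=7,interpolation=2))"
```

```text
(no output)
```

View pics/w1c.png

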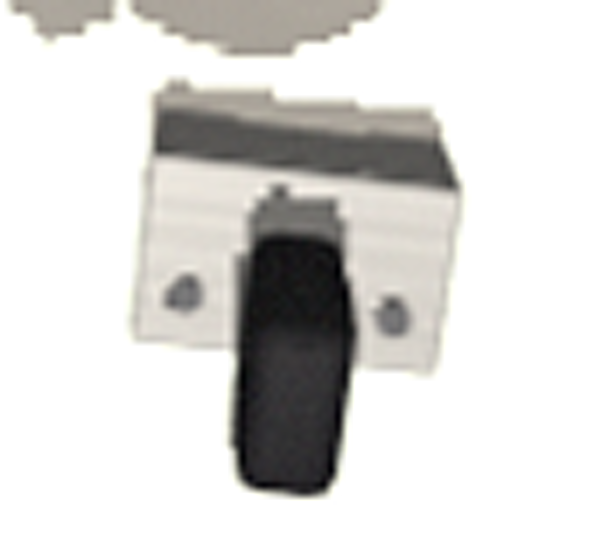

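```bash
cat > m.py <<'E'
from h import *
s=env.state();k=cam("wrist",s)
c=np.array([(155,157),(460,187),(433,373),(135,340)])/7+[220,145]
P=np.array([cast(k,u,v,.04) for u,v in c]);print(P.round(4))
print([np.linalg.norm(P[i]-P[(i+1)%4]).round(4) for i in range(4)])
for p in P:
  for z in(0,.004,.034): print(z,((proj(k,[p[0],p[1],z])-[220,145])*7).round())
d=(P[0]-P[1])+(P[3]-P[2]);d=d/np.linalg.norm(d);print("centre",P.mean(0),"yaw of x if +x away",np.arctan2(-d[0],d[1]))
e=(P[3]-P[0])+(P[2]-P[1]);print("yaw by sides",np.arctan2(e[1],e[0]))
t=np.array([(235,425),(345,330),(250,235),(340,240),(240,485),(330,490)])/7+[220,145]
for q in t: print("handle top z=.095",cast(k,*q,.095).round(4))
E
python3 m.py
```

```text
[[0.4315 0.1896 0.04  ]
 [0.4368 0.2411 0.04  ]
 [0.4701 0.2373 0.04  ]
 [0.4639 0.1856 0.04  ]]
[np.float64(0.0518), np.float64(0.0335), np.float64(0.0521), np.float64(0.0327)]
0 [165. 108.]
0.004 [164. 113.]
0.034 [157. 149.]
0 [440. 136.]
0.004 [442. 140.]
0.034 [457. 179.]
0 [416. 305.]
0.004 [418. 311.]
0.034 [430. 362.]
0 [147. 275.]
0.004 [146. 281.]
0.034 [137. 329.]
centre [0.45057968 0.21339465 0.04      ] yaw of x if +x away 3.0313305533041404
yaw by sides -0.1180460982892373
handle top z=.095 [0.4591 0.2035 0.095 ]
handle top z=.095 [0.4445 0.2195 0.095 ]
handle top z=.095 [0.4302 0.2058 0.095 ]
handle top z=.095 [0.4309 0.2187 0.095 ]
handle top z=.095 [0.4686 0.2042 0.095 ]
handle top z=.095 [0.4694 0.2176 0.095 ]
```

```bash
python3 -c "
from h import *
goto([.4577,.2125,.051],-.11)"
```

```text
dp [-29.5   5.2 187.9] rot [ 0.    -0.001  0.109]
```

{"method": "play_rows", "body": {
  "dp": [
    [-15,3,20],
    [-29.5,5,55],
    [-29.5,5,90],
    [-29.5,5,120],
    [-29.5,5,150],
    [-29.5,5,175],
    [-29.5,5,188],
    [-29.5,5,188]
  ],
  "delta_rot": [
    [0,0,0.06],
    [0,0,0.11],
    [0,0,0.11],
    [0,0,0.11],
    [0,0,0.11],
    [0,0,0.11],
    [0,0,0.11],
    [0,0,0.11]
  ],
  "hand": [60,60,60,60,60,60,60,60]
}}

```text
t: 1.95
tool_pos: [0.454, 0.2129, 0.0471]
orientation: [-0.168, -3.129, 0.004]
wrist_force: [-0.9, -0.7, 1.0]
opening: 0.0602
```

```bash
python3 -c "
from h import *
print(env.state()['tool_pos'],yawof());goto([.4577,.2125,.051],-.11)
im,k=snap('wrist','w2');cv2.imwrite('pics/w2b.png',cv2.convertScaleAbs(im,alpha=1.5,beta=10))"
```

```text
[0.45404785 0.2129282  0.0470758 ] -0.10746615529759675
dp [-3.6 -0.  -4. ] rot [-0.003 -0.008  0.003]
```

View pics/w2b.png

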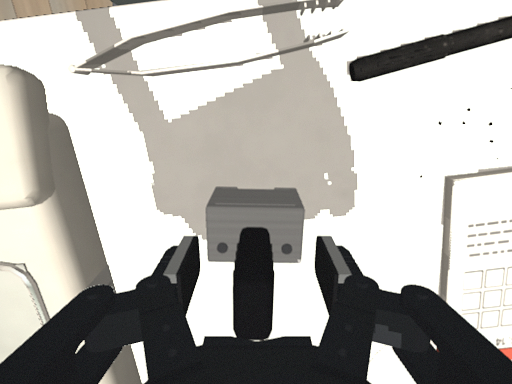

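{"method": "play_rows", "body": {
  "dp": [
    [-2,0,-1],
    [-2,0,-1],
    [-2,0,-1],
    [-2,0,-1],
    [-2,0,-1],
    [-2,0,-1],
    [-2,0,-1],
    [-2,0,-1]
  ],
  "delta_rot": [
    [0,0,0],
    [0,0,0],
    [0,0,0],
    [0,0,0],
    [0,0,0],
    [0,0,0],
    [0,0,0],
    [0,0,0]
  ],
  "hand": [60,60,30,10,5,5,5,5],
  "squeeze": 60
}}

```text
t: 2.67
tool_pos: [0.4605, 0.2123, 0.053]
orientation: [0.173, 3.136, 0.001]
wrist_force: [-0.3, -0.8, 3.3]
opening: 0.0155
```

{"method": "play_rows", "body": {
  "dp": [
    [0,0,0],
    [0,0,0],
    [0,0,0],
    [0,0,-10],
    [0,0,-20],
    [0,0,-20]
  ],
  "delta_rot": [
    [0,0,0],
    [0,0,0],
    [0,0,0],
    [0,0,0],
    [0,0,0],
    [0,0,0]
  ],
  "hand": [5,5,5,5,5,5]
}}

```text
t: 3.17
tool_pos: [0.4612, 0.2129, 0.0744]
orientation: [0.172, 3.134, 0.002]
wrist_force: [0.6, 0.0, -0.2]
opening: 0.0153
```

```bash
python3 -c "
from h import *
s=env.state();print(s['tool_pos'],R.from_rotvec(s['orientation']).as_matrix().round(4),s['wrist_force'],s['opening'],yawof());goto([.42,.2125,.19],0)"
```

```text
[0.46116715 0.21285617 0.07441112] [[-0.994   0.1095  0.0033]
 [ 0.1095  0.994   0.0014]
 [-0.0031  0.0017 -1.    ]] [ 0.57326593  0.04166916 -0.23210122] 0.015250388874134978 -0.10973106896962438
dp [  40.5   -4.7 -115.7] rot [ 0.002  0.003 -0.11 ]
```

```bash
python3 -c "
from h import *
goto([.45,-.06,.22],0)"
```

```text
dp [ -19.2 -272.2 -146. ] rot [ 0.002  0.003 -0.11 ]
```

{"method": "play_rows", "body": {
  "dp": [
    [0,0,-25],
    [0,0,-60],
    [-2,-20,-95],
    [-5,-50,-125],
    [-9,-85,-146],
    [-12,-122,-146],
    [-15,-160,-146],
    [-17,-195,-146]
  ],
  "delta_rot": [
    [0,0,0],
    [0,0,0],
    [0,0,-0.02],
    [0,0,-0.05],
    [0,0,-0.08],
    [0,0,-0.11],
    [0,0,-0.11],
    [0,0,-0.11]
  ],
  "hand": [5,5,5,5,5,5,5,5]
}}

```text
t: 3.83
tool_pos: [0.4555, 0.0149, 0.2191]
orientation: [-0.001, 3.14, -0.001]
wrist_force: [0.5, -0.3, -1.5]
opening: 0.015
```

{"method": "play_rows", "body": {
  "dp": [
    [0,-30,0],
    [0,-55,0],
    [0,-72,0],
    [0,-77,0],
    [0,-77,0],
    [0,-77,0],
    [0,-77,0]
  ],
  "delta_rot": [
    [0,0,0],
    [0,0,0],
    [0,0,0],
    [0,0,0],
    [0,0,0],
    [0,0,0],
    [0,0,0]
  ],
  "hand": [5,5,5,5,5,5,5]
}}

```text
t: 4.42
tool_pos: [0.4556, -0.0593, 0.2182]
orientation: [0.002, -3.141, -0.001]
wrist_force: [0.5, 0.5, -2.0]
opening: 0.0153
```

```bash
python3 -c "
from h import *
s=env.state();print(s['t'],s['tool_pos'],s['orientation'],yawof(),s['opening'])
im,k=snap('wrist','w3');print(proj(k,[.505,-.176,.062]))
cv2.imwrite('pics/w3b.png',cv2.convertScaleAbs(im,alpha=1.4,beta=15))"
```

```text
4.4167 [ 0.45555974 -0.05928536  0.21822865] [ 2.44897930e-03 -3.14149555e+00 -1.32047563e-03] 0.0015591565458075141 0.015342623915866436
[149.83895279 217.66329991]
```

View pics/w3b.png

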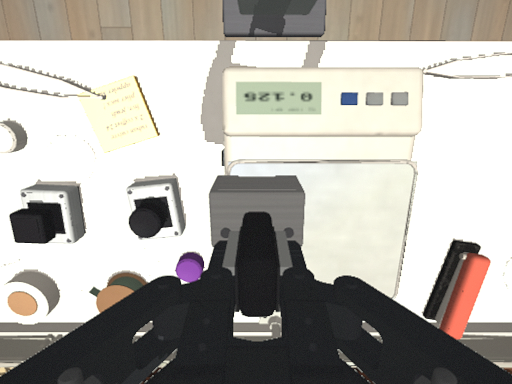

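```bash
python3 -c "
from h import *
im=cv2.imread('pics/w3b.png')
a=cv2.resize(im[160:250,110:200],None,fx=6,fy=6,interpolation=2)
b=cv2.resize(im[165:255,200:315],None,fx=4,fy=4,interpolation=2);b=cv2.convertScaleAbs(b,alpha=1.5)
c=np.zeros((540,800,3),np.uint8);c[:540,:400]=a[:, 70:470];c[:360,400:]=b[:,30:430]
c=np.zeros((540,1000,3),np.uint8);c[:,:540]=a;c[:360,540:]=b
cv2.imwrite('pics/c3.png',c[:,:])
cv2.imwrite('pics/c3s.png',cv2.resize(c,(800,432)))"
```

```text
(no output)
```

View pics/c3s.png

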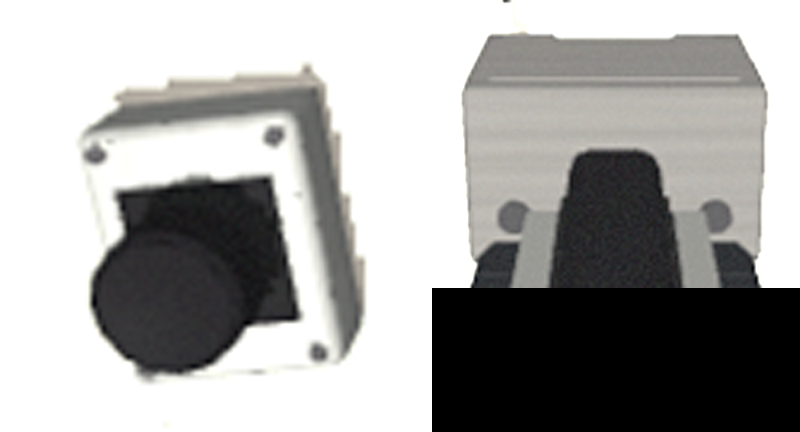

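```bash
cat > m3.py <<'E'
from h import *
P=np.array([0.45555974,-0.05928536,0.21822865]);s=dict(tool_pos=P,orientation=np.array([2.44897930e-03,-3.14149555,-1.32047563e-03]))
k=cam("wrist",s);Rt=R.from_rotvec(s["orientation"]).as_matrix()
L=lambda x,y:(x/4.8+110,y/4.8+160)
sc=[cast(k,*L(*q),.030) for q in[(95,153),(274,134),(319,352)]]
print("screws",np.round(sc,4),[np.linalg.norm(sc[0]-sc[1]),np.linalg.norm(sc[1]-sc[2])]);print("centre",(sc[0]+sc[2])/2)
e=sc[2]-sc[1];print("yaw x",np.arctan2(e[1],e[0]));e=sc[1]-sc[0];print("yaw y",np.arctan2(-e[0],e[1]))
for q in[(82,135),(298,98),(338,362),(140,375)]:print("corner",cast(k,*L(*q),.030).round(4))
print("gasket",cast(k,*L(207,252),.030))
for q in[(168,302),(90,302),(245,302),(168,232),(168,373)]:print("cap top",cast(k,*L(*q),.062).round(4))
r=lambda x,y:((x-432)/3.2+200,y/3.2+165)
for q,z in[((465,87),.013),((765,87),.013),((492,35),.053),((738,38),.053)]:
    p=cast(k,*r(*q),P[2]-z);print("puller tool mm",(Rt.T@(p-P)*1000).round(1))
E
python3 m3.py
```

```text
screws [[ 0.4859 -0.2084  0.03  ]
 [ 0.481  -0.1643  0.03  ]
 [ 0.5392 -0.158   0.03  ]] [np.float64(0.04439010034520695), np.float64(0.05858886446723793)]
centre [ 0.5125375  -0.18321508  0.03      ]
yaw x 0.10697603064638929
yaw y 0.11030354539801272
corner [ 0.4813 -0.211   0.03  ]
corner [ 0.4719 -0.1577  0.03  ]
corner [ 0.542  -0.1534  0.03  ]
corner [ 0.5457 -0.2045  0.03  ]
gasket [ 0.5118002  -0.18377054  0.03      ]
cap top [ 0.5112 -0.182   0.062 ]
cap top [ 0.5112 -0.1997  0.062 ]
cap top [ 0.5112 -0.1644  0.062 ]
cap top [ 0.4941 -0.18    0.062 ]
cap top [ 0.5291 -0.184   0.062 ]
puller tool mm [ 26.2 -26.1  13. ]
puller tool mm [26.1 25.7 13. ]
puller tool mm [ 24.9 -26.4  53. ]
puller tool mm [24.2 26.1 53. ]
```

```bash
python3 -c "
from h import *
goto([.4516,-.1895,.087],.108)"
```

```text
dp [   4.2 -130.4  131.2] rot [ 0.001  0.    -0.106]
```

{"method": "play_rows", "body": {
  "dp": [
    [1,-28,0],
    [2,-65,0],
    [4,-100,0],
    [4,-124,10],
    [4,-130,35],
    [4,-130,65],
    [4,-130,90],
    [4,-130,105]
  ],
  "delta_rot": [
    [0,0,-0.02],
    [0,0,-0.04],
    [0,0,-0.07],
    [0,0,-0.09],
    [0,0,-0.107],
    [0,0,-0.107],
    [0,0,-0.107],
    [0,0,-0.107]
  ],
  "hand": [5,5,5,5,5,5,5,5]
}}

```text
t: 5.13
tool_pos: [0.4503, -0.1887, 0.1099]
orientation: [0.17, -3.133, -0.005]
wrist_force: [-0.4, 0.3, -1.5]
opening: 0.0154
```

{"method": "play_rows", "body": {
  "dp": [
    [0,0,8],
    [0,0,16],
    [0,0,22],
    [0,0,25],
    [0,0,25],
    [0,0,25]
  ],
  "delta_rot": [
    [0,0,0],
    [0,0,0],
    [0,0,0],
    [0,0,0],
    [0,0,0],
    [0,0,0]
  ],
  "hand": [5,5,5,5,5,5]
}}

```text
t: 5.63
tool_pos: [0.4522, -0.1905, 0.0892]
orientation: [-0.169, 3.136, -0.001]
wrist_force: [0.5, 0.2, -2.0]
opening: 0.0153
```

```bash
python3 -c "
from h import *
s=env.state();print(s['t'],s['tool_pos'],s['wrist_force'],s['opening'],yawof());goto([.4516,-.1895,.087],.108);goto([.5132,-.1828,.087],.108)
im,k=snap('wrist','w4')
for z in(.03,.062):print(proj(k,[.5117,-.183,z]))
sc,_=snap('scene','s4')
a=cv2.resize(sc[170:270,240:360],None,fx=4,fy=4,interpolation=2)
cv2.imwrite('pics/w4b.png',np.hstack([cv2.convertScaleAbs(im[150:350,130:400],alpha=1.6,beta=15)[:, :],cv2.convertScaleAbs(cv2.resize(a,(270,200)),alpha=1.5)]))
b=cv2.resize(im[150:350,130:400],(520,385),interpolation=2);cv2.imwrite('pics/w4b.png',np.vstack([np.hstack([cv2.convertScaleAbs(b,alpha=1.6,beta=15),np.zeros((385,0,3),np.uint8)]),cv2.convertScaleAbs(cv2.resize(a,(520,433)),alpha=1.6)])[:800] if 0 else np.hstack([cv2.convertScaleAbs(b,alpha=1.6,beta=15)[:,:400],cv2.convertScaleAbs(cv2.resize(a,(462,385))[:,:400],alpha=1.6)]))"
```

```text
5.6333 [ 0.45217478 -0.19052358  0.08915494] [ 0.48798692  0.19010663 -2.02800837] 0.015276752065888329 0.10746570545332251
dp [0.5 1.1 2.2] rot [-0.001  0.001 -0.001]
dp [-61.5   1.1   2.2] rot [-0.001  0.001 -0.001]
[258.86767563 278.06735272]
[259.11740892 305.39735251]
```

View pics/w4b.png

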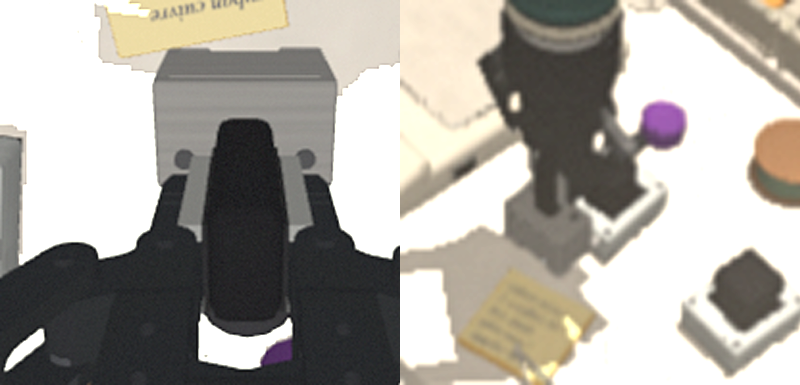

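{"method": "play_rows", "body": {
  "dp": [
    [0,1,1],
    [0,1,2],
    [-5,1,2],
    [-11,1,2],
    [-18,1,2],
    [-25,1,2],
    [-30,1,2],
    [-32,1,2]
  ],
  "delta_rot": [
    [0,0,0],
    [0,0,0],
    [0,0,0],
    [0,0,0],
    [0,0,0],
    [0,0,0],
    [0,0,0],
    [0,0,0]
  ],
  "hand": [5,5,5,5,5,5,5,5]
}}

```text
t: 6.4
tool_pos: [0.4844, -0.1858, 0.0863]
orientation: [-0.169, 3.137, 0.0]
wrist_force: [0.9, 0.2, -0.0]
opening: 0.0154
```

{"method": "play_rows", "body": {
  "dp": [
    [0,0,0],
    [0,0,0],
    [0,0,0]
  ],
  "delta_rot": [
    [0,0,0],
    [0,0,0],
    [0,0,0]
  ],
  "hand": [5,5,5]
}}

```text
t: 6.65
tool_pos: [0.4831, -0.1859, 0.0862]
orientation: [0.168, -3.137, -0.0]
wrist_force: [0.2, -0.5, -1.4]
opening: 0.0155
```

```bash
python3 -c "
from h import *
s=env.state();print(s['t'],s['tool_pos'],s['wrist_force'],s['ft_torque'],s['opening'],yawof());goto([.5132,-.1828,.087],.108)"
```

```text
6.65 [ 0.48310819 -0.18589645  0.08616251] [ 0.20851019 -0.52635103 -1.43348725] [-0.01159777 -0.04551453  0.0062999 ] 0.015517095423259719 0.10722088182111846
dp [-30.3  -0.1  -0.8] rot [ 0.    -0.    -0.001]
```

No contact so far; the alignment holds. Sliding on the rest of the way.

{"method": "play_rows", "body": {
  "dp": [
    [-4,0,-1],
    [-9,0,-1],
    [-14,0,-1],
    [-19,0,-1],
    [-23,0,-1],
    [-27,0,-1],
    [-30,0,-1],
    [-30,0,-1]
  ],
  "delta_rot": [
    [0,0,0],
    [0,0,0],
    [0,0,0],
    [0,0,0],
    [0,0,0],
    [0,0,0],
    [0,0,0],
    [0,0,0]
  ],
  "hand": [5,5,5,5,5,5,5,5]
}}

```text
t: 7.32
tool_pos: [0.5138, -0.1826, 0.0872]
orientation: [-0.169, 3.137, 0.0]
wrist_force: [-0.4, -0.4, -1.5]
opening: 0.0152
```

{"method": "play_rows", "body": {
  "dp": [
    [0,0,0],
    [0,0,0],
    [0,0,0]
  ],
  "delta_rot": [
    [0,0,0],
    [0,0,0],
    [0,0,0]
  ],
  "hand": [5,5,5],
  "squeeze": 90
}}

```text
t: 7.57
tool_pos: [0.5129, -0.1827, 0.0872]
orientation: [0.168, -3.137, -0.0]
wrist_force: [0.1, 0.6, -1.4]
opening: 0.0147
```

```bash
python3 -c "
from h import *
s=env.state();print(s['t'],s['tool_pos'],s['wrist_force'],s['ft_torque'],s['opening'],yawof());goto([.5132,-.1828,.087],.108)
im,k=snap('scene','s5')
print(proj(k,[.5117,-.183,.062]))
cv2.imwrite('pics/s5c.png',cv2.convertScaleAbs(cv2.resize(im[180:250,250:340],None,fx=7,fy=7,interpolation=2),alpha=1.7))"
```

```text
7.5667 [ 0.51292682 -0.18273991  0.08724125] [ 0.14591314  0.56165726 -1.44975996] [-0.00172999 -0.012695   -0.00440617] 0.014666204308089138 0.107123701592636
dp [-0.3 -0.1  0.2] rot [ 0.    -0.    -0.001]
[294.80720181 212.75502121]
```

View pics/s5c.png

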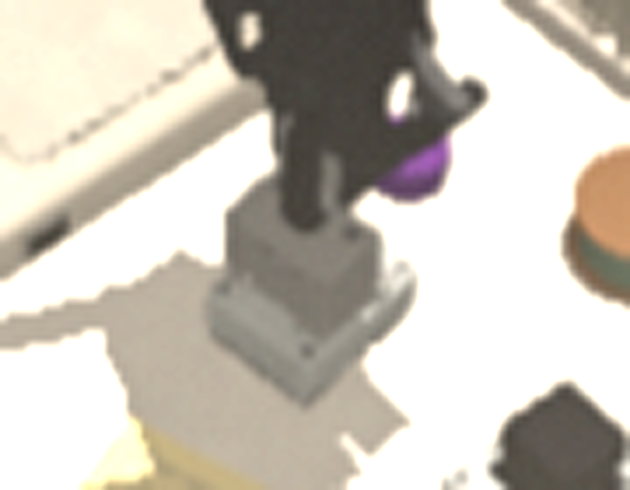

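{"method": "play_rows", "body": {
  "dp": [
    [0,0,-1],
    [0,0,-2],
    [0,0,-3],
    [0,0,-4],
    [0,0,-5],
    [0,0,-6],
    [0,0,-7],
    [0,0,-8]
  ],
  "delta_rot": [
    [0,0,0],
    [0,0,0],
    [0,0,0],
    [0,0,0],
    [0,0,0],
    [0,0,0],
    [0,0,0],
    [0,0,0]
  ],
  "hand": [5,5,5,5,5,5,5,5]
}}

```text
t: 8.28
tool_pos: [0.5123, -0.1824, 0.0938]
orientation: [0.168, -3.135, -0.002]
wrist_force: [1.3, -1.4, -9.8]
opening: 0.015
```

{"method": "play_rows", "body": {
  "dp": [
    [0,0,-1],
    [0,0,-2],
    [0,0,-3],
    [0,0,-4],
    [0,0,-5],
    [0,0,-6],
    [0,0,-7],
    [0,0,-8]
  ],
  "delta_rot": [
    [0,0,0],
    [0,0,0],
    [0,0,0],
    [0,0,0],
    [0,0,0],
    [0,0,0],
    [0,0,0],
    [0,0,0]
  ],
  "hand": [5,5,5,5,5,5,5,5]
}}

```text
t: 8.95
tool_pos: [0.5143, -0.1832, 0.1055]
orientation: [-0.168, 3.133, -0.003]
wrist_force: [1.1, 0.4, -1.5]
opening: 0.0149
```

{"method": "play_rows", "body": {
  "dp": [
    [0,0,-2],
    [0,0,-5],
    [0,0,-9],
    [0,0,-14],
    [0,0,-19],
    [0,0,-22],
    [0,0,-24],
    [0,0,-24]
  ],
  "delta_rot": [
    [0,0,0],
    [0,0,0],
    [0,0,0],
    [0,0,0],
    [0,0,0],
    [0,0,0],
    [0,0,0],
    [0,0,0]
  ],
  "hand": [5,5,5,5,5,5,5,5]
}}

```text
t: 9.62
tool_pos: [0.5135, -0.1829, 0.1281]
orientation: [-0.168, 3.136, -0.001]
wrist_force: [0.4, -0.5, -1.4]
opening: 0.015
```

```bash
python3 -c "
from h import *
s=env.state();print(s['t'],s['tool_pos'],s['orientation'],s['wrist_force'],s['ft_torque'],s['opening'],yawof())
im,k=snap('wrist','w6');i2,k2=snap('scene','s6')
b=cv2.resize(im[120:320,150:370],(400,364),interpolation=2);a=cv2.resize(i2[170:250,250:338],(400,364),interpolation=2)
cv2.imwrite('pics/c6.png',cv2.convertScaleAbs(np.hstack([b,a]),alpha=1.7,beta=10))"
```

```text
9.6167 [ 0.51351234 -0.18289255  0.1280785 ] [-1.68306292e-01  3.13585477e+00 -8.69176785e-04] [ 0.40257329 -0.46887764 -1.42236509] [ 0.01189259 -0.03331369  0.01072524] 0.014958822649501269 0.10724064153515825
```

View pics/c6.png

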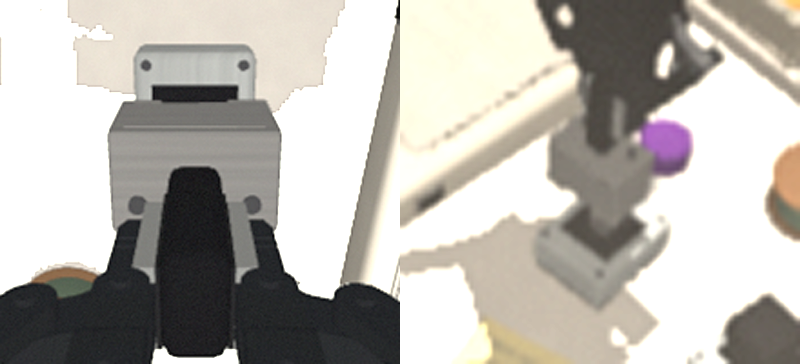

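```bash
python3 -c "
from h import *
s=dict(tool_pos=np.array([0.42899477,0.20637898,0.23877253]),orientation=np.array([-.005,-3.14,0]))
k=cam('wrist',s)
im=cv2.imread('pics/w1.png')
m=((im.min(2)>150)*255).astype(np.uint8)
print(im[180,335:480:4].min(1),im[205,330:512:4].min(1));print(im[150:290:4,392].min(1))
for q in[(357,168),(441,164),(428,269),(358,265)]:print(cast(k,*q,.01).round(4))
for q in[(498,92),(456,297)]:print('term',[cast(k,*q,z).round(3) for z in(0,.1)])
"
```

```text
[161 160 162 160 160 164 128 169 168 168 167 168 168 168 167 167 167 166
 166 166 166 166 165 165 166 165 159 156 155 156 155 154 154 155 153 156
 115] [161 159 158 158 156 156 163 144 168 168 170 170 169 170 169 169 169 170
 168 163 154 148 154 136 125 152 165 158 157 156 157 156 157 157 156 156
  78  33  31  32  32  31  32  31  32  32]
[154 154 156 156  58 167 167 168 167  85 146 170 159 110 132 168 167 168
 168 137 163 153 146 140 141 163 166 160  87  48 156  11   9   8  40]
[0.4402 0.3344 0.01  ]
[0.4353 0.4412 0.01  ]
[0.5888 0.4505 0.01  ]
[0.5819 0.3496 0.01  ]
term [array([0.348, 0.501, 0.   ]), array([0.349, 0.424, 0.1  ])]
term [array([0.644, 0.508, 0.   ]), array([0.568, 0.429, 0.1  ])]
```

{"method": "play_rows", "body": {
  "dp": [
    [1,0,-6],
    [4,0,-15],
    [8,0,-26],
    [14,0,-37],
    [21,0,-48],
    [28,0,-58],
    [35,0,-67],
    [41,0,-75]
  ],
  "delta_rot": [
    [0,0,0],
    [0,0,0],
    [0,0,0],
    [0,0,0],
    [0,0,0],
    [0,0,0],
    [0,0,0],
    [0,0,0]
  ],
  "hand": [5,5,5,5,5,5,5,5]
}}

```text
t: 10.38
tool_pos: [0.4716, -0.1873, 0.204]
orientation: [-0.168, 3.136, -0.001]
wrist_force: [0.2, 0.6, -2.0]
opening: 0.0153
```

{"method": "play_rows", "body": {
  "dp": [
    [7,0,-5],
    [14,1,-8],
    [21,4,-10],
    [27,9,-10],
    [32,16,-10],
    [36,25,-10],
    [39,35,-10],
    [41,47,-10]
  ],
  "delta_rot": [
    [0,0,0.01],
    [0,0,0.02],
    [0,0,0.035],
    [0,0,0.05],
    [0,0,0.065],
    [0,0,0.08],
    [0,0,0.095],
    [0,0,0.107]
  ],
  "hand": [5,5,5,5,5,5,5,5]
}}

```text
t: 11.05
tool_pos: [0.4256, -0.1439, 0.2116]
orientation: [-0.002, -3.14, -0.001]
wrist_force: [0.7, -0.2, -1.3]
opening: 0.015
```

{"method": "play_rows", "body": {
  "dp": [
    [1,14,0],
    [1,30,0],
    [1,48,0],
    [1,66,0],
    [1,84,0],
    [1,102,0],
    [1,120,0],
    [1,138,0]
  ],
  "delta_rot": [
    [0,0,0],
    [0,0,0],
    [0,0,0],
    [0,0,0],
    [0,0,0],
    [0,0,0],
    [0,0,0],
    [0,0,0]
  ],
  "hand": [5,5,5,5,5,5,5,5]
}}

```text
t: 11.72
tool_pos: [0.4246, -0.0053, 0.2116]
orientation: [-0.0, -3.14, -0.001]
wrist_force: [0.5, -0.5, -0.9]
opening: 0.0152
```

{"method": "play_rows", "body": {
  "dp": [
    [0,18,0],
    [0,36,0],
    [0,54,0],
    [0,72,0],
    [0,90,0],
    [0,108,0],
    [0,126,0],
    [0,144,0]
  ],
  "delta_rot": [
    [0,0,0],
    [0,0,0],
    [0,0,0],
    [0,0,0],
    [0,0,0],
    [0,0,0],
    [0,0,0],
    [0,0,0]
  ],
  "hand": [5,5,5,5,5,5,5,5]
}}

```text
t: 12.38
tool_pos: [0.4244, 0.1384, 0.2116]
orientation: [0.0, -3.14, -0.0]
wrist_force: [-0.2, -0.8, -1.6]
opening: 0.0151
```

{"method": "play_rows", "body": {
  "dp": [
    [0,18,0],
    [0,36,0],
    [0,54,0],
    [0,72,0],
    [0,90,0],
    [0,108,0],
    [0,126,0],
    [0,144,0]
  ],
  "delta_rot": [
    [0,0,0],
    [0,0,0],
    [0,0,0],
    [0,0,0],
    [0,0,0],
    [0,0,0],
    [0,0,0],
    [0,0,0]
  ],
  "hand": [5,5,5,5,5,5,5,5]
}}

```text
t: 13.05
tool_pos: [0.4243, 0.2822, 0.2116]
orientation: [0.0, -3.14, 0.001]
wrist_force: [0.8, 0.2, -1.1]
opening: 0.015
```

{"method": "play_rows", "body": {
  "dp": [
    [0,18,0],
    [0,36,0],
    [0,52,0],
    [0,66,0],
    [0,78,0],
    [0,87,0],
    [0,93,0],
    [0,96,0]
  ],
  "delta_rot": [
    [0,0,0],
    [0,0,0],
    [0,0,0],
    [0,0,0],
    [0,0,0],
    [0,0,0],
    [0,0,0],
    [0,0,0]
  ],
  "hand": [5,5,5,5,5,5,5,5]
}}

```text
t: 13.72
tool_pos: [0.4253, 0.3778, 0.2121]
orientation: [0.001, -3.141, 0.0]
wrist_force: [0.4, 0.2, -1.6]
opening: 0.0148
```

```bash
python3 -c "
from h import *
s=env.state();print(s['t'],s['tool_pos'],s['orientation'],s['wrist_force'],s['opening'],yawof())
goto([.5015,.378,.10],0)
im,k=snap('wrist','w7');i2,k2=snap('scene','s7')
m=(cv2.cvtColor(im,cv2.COLOR_BGR2HSV));red=((m[:,:,1]>150)&((m[:,:,0]<8)|(m[:,:,0]>172))&(m[:,:,2]>90)).astype(np.uint8)
n,l,st,c=cv2.connectedComponentsWithStats(red);print([ (st[i],c[i].round()) for i in range(1,n) if st[i,4]>40])
for p in[(.436,.334),(.436,.441),(.588,.45),(.582,.349)]:print(proj(k,[*p,.01]).round())
"
```

```text
13.7167 [0.42530316 0.3778124  0.21212064] [ 9.10650455e-04 -3.14128199e+00  3.17360558e-04] [ 0.43438492  0.16430948 -1.58427089] 0.014847416311835705 0.0005797640409383154
dp [-76.2   0.2 112.1] rot [-0.    -0.     0.001]
[(array([120, 279,  22,  22, 284], dtype=int32), array([129., 288.]))]
[221. 173.]
[310. 173.]
[311. 282.]
[236. 278.]
```

{"method": "play_rows", "body": {
  "dp": [
    [-3,0,3],
    [-9,0,10],
    [-17,0,20],
    [-27,0,31],
    [-37,0,43],
    [-47,0,55],
    [-57,0,67],
    [-65,0,78]
  ],
  "delta_rot": [
    [0,0,0],
    [0,0,0],
    [0,0,0],
    [0,0,0],
    [0,0,0],
    [0,0,0],
    [0,0,0],
    [0,0,0]
  ],
  "hand": [5,5,5,5,5,5,5,5]
}}

```text
t: 14.48
tool_pos: [0.4916, 0.3767, 0.1319]
orientation: [-0.001, -3.14, 0.002]
wrist_force: [0.4, -0.2, -1.8]
opening: 0.0149
```

{"method": "play_rows", "body": {
  "dp": [
    [-5,0,11],
    [-9,0,22],
    [-11,0,33],
    [-12,0,43],
    [-12,0,51],
    [-12,0,57],
    [-12,0,61],
    [-12,0,64]
  ],
  "delta_rot": [
    [0,0,0],
    [0,0,0],
    [0,0,0],
    [0,0,0],
    [0,0,0],
    [0,0,0],
    [0,0,0],
    [0,0,0]
  ],
  "hand": [5,5,5,5,5,5,5,5]
}}

```text
t: 15.15
tool_pos: [0.5022, 0.3774, 0.07]
orientation: [0.001, -3.142, -0.0]
wrist_force: [-0.1, -0.2, -1.6]
opening: 0.0146
```

{"method": "play_rows", "body": {
  "dp": [
    [0,0,0],
    [0,0,0],
    [0,0,0]
  ],
  "delta_rot": [
    [0,0,0],
    [0,0,0],
    [0,0,0]
  ],
  "hand": [5,5,5]
}}

```text
t: 15.4
tool_pos: [0.5028, 0.3775, 0.0712]
orientation: [-0.001, 3.14, 0.001]
wrist_force: [0.3, 0.6, -1.3]
opening: 0.0152
```

```bash
python3 -c "
from h import *
s=env.state();print(s['t'],s['tool_pos'],s['orientation'],s['wrist_force'],s['opening'],yawof())
goto([.5015,.378,.063],0)
im,k=snap('wrist','w8');g=im.min(2)
for r in(150,165,180,195): print(r,[(i,int(g[r,i])) for i in range(150,400,1) if abs(int(g[r,i+2])-int(g[r,i]))>25][:30])
for p in[(.436,.334),(.436,.441),(.5,.334),(.5,.441)]:print(proj(k,[*p,.01]).round())"
```

```text
15.4 [0.50278291 0.37753031 0.07115995] [-5.10788554e-04  3.14033817e+00  1.30857837e-03] [ 0.31388058  0.56717941 -1.33202107] 0.015208487139218746 0.00032478545089891593
dp [1.3 0.5 8.2] rot [0.001 0.001 0.   ]
150 [(162, 194), (163, 196), (164, 152), (350, 112), (351, 102), (352, 160)]
165 [(167, 197), (168, 188), (169, 142), (216, 114), (217, 108), (222, 59), (224, 90), (232, 53), (234, 99), (235, 91), (244, 47), (245, 47), (247, 105), (248, 80), (252, 45), (253, 65), (254, 92), (255, 92), (257, 47), (258, 55), (260, 102), (270, 54), (272, 98), (273, 90), (279, 52), (280, 66), (282, 97), (285, 62), (291, 70), (324, 105)]
180 [(168, 194), (169, 197), (170, 153), (213, 115), (214, 97), (297, 52), (298, 69), (344, 112), (345, 108), (346, 175), (348, 205)]
195 [(187, 193), (188, 196), (189, 150), (207, 113), (304, 66), (343, 111), (344, 106), (345, 173)]
[192. 112.]
[353. 112.]
[198. 202.]
[344. 202.]
```

{"method": "play_rows", "body": {
  "dp": [
    [0,0,2],
    [0,0,4],
    [0,0,5],
    [0,0,6],
    [0,0,6.5],
    [0,0,7],
    [0,0,7],
    [0,0,7]
  ],
  "delta_rot": [
    [0,0,0],
    [0,0,0],
    [0,0,0],
    [0,0,0],
    [0,0,0],
    [0,0,0],
    [0,0,0],
    [0,0,0]
  ],
  "hand": [5,5,5,5,5,5,5,5]
}}

```text
t: 16.12
tool_pos: [0.5025, 0.3773, 0.0633]
orientation: [-0.0, 3.142, 0.0]
wrist_force: [-0.9, -0.6, -1.1]
opening: 0.0153
```

{"method": "play_rows", "body": {
  "dp": [
    [0,0,0.5],
    [0,0,1],
    [0,0,1.5],
    [0,0,1.5],
    [0,0,1.5]
  ],
  "delta_rot": [
    [0,0,0],
    [0,0,0],
    [0,0,0],
    [0,0,0],
    [0,0,0]
  ],
  "hand": [5,5,5,5,5]
}}

```text
t: 16.53
tool_pos: [0.5025, 0.3773, 0.0621]
orientation: [-0.0, 3.141, 0.0]
wrist_force: [-1.0, -1.4, 0.8]
opening: 0.0148
```

{"method": "play_rows", "body": {
  "dp": [
    [0,0,0.5],
    [0,0,0.5],
    [0,0,0.5]
  ],
  "delta_rot": [
    [0,0,0],
    [0,0,0],
    [0,0,0]
  ],
  "hand": [5,5,5]
}}

```text
t: 16.78
tool_pos: [0.5026, 0.3773, 0.0621]
orientation: [-0.0, 3.141, 0.0]
wrist_force: [-2.2, -2.0, 4.5]
opening: 0.0155
```

Firm contact with the pad. Releasing slowly, then rising straight up.

{"method": "play_rows", "body": {
  "dp": [
    [0,0,-0.5],
    [0,0,-0.5],
    [0,0,-0.5],
    [0,0,-0.5],
    [0,0,-0.5],
    [0,0,-0.5],
    [0,0,-0.5],
    [0,0,-0.5]
  ],
  "delta_rot": [
    [0,0,0],
    [0,0,0],
    [0,0,0],
    [0,0,0],
    [0,0,0],
    [0,0,0],
    [0,0,0],
    [0,0,0]
  ],
  "hand": [17,20,24,30,40,45,45,45]
}}

```text
t: 17.45
tool_pos: [0.5025, 0.3773, 0.0618]
orientation: [0.0, -3.142, -0.0]
wrist_force: [-0.3, 0.4, -0.7]
opening: 0.0453
```

{"method": "play_rows", "body": {
  "dp": [
    [0,0,-2],
    [0,0,-8],
    [0,0,-20],
    [0,0,-35],
    [0,0,-55],
    [0,0,-80],
    [0,0,-105],
    [0,0,-125]
  ],
  "delta_rot": [
    [0,0,0],
    [0,0,0],
    [0,0,0],
    [0,0,0],
    [0,0,0],
    [0,0,0],
    [0,0,0],
    [0,0,0]
  ],
  "hand": [45,45,45,45,45,45,45,45]
}}

```text
t: 18.12
tool_pos: [0.503, 0.3776, 0.1908]
orientation: [-0.0, 3.138, 0.004]
wrist_force: [0.8, 0.0, -0.4]
opening: 0.0451
```

{"method": "play_rows", "body": {
  "dp": [
    [20,0,-12],
    [45,0,-20],
    [75,0,-25],
    [105,0,-25],
    [135,0,-25],
    [150,0,-25],
    [150,0,-25],
    [150,0,-25]
  ],
  "delta_rot": [
    [0,0,0],
    [0,0,0],
    [0,0,0],
    [0,0,0],
    [0,0,0],
    [0,0,0],
    [0,0,0],
    [0,0,0]
  ],
  "hand": [45,45,45,45,45,45,45,45]
}}

```text
t: 18.78
tool_pos: [0.3526, 0.3775, 0.2132]
orientation: [-0.002, 3.139, 0.002]
wrist_force: [0.8, -0.6, -0.0]
opening: 0.0451
```

```bash
python3 -c "
from h import *
s=env.state();print(s['t'],s['tool_pos'],s['orientation'],s['wrist_force'],s['opening'],yawof())
im,k=snap('wrist','w9');i2,k2=snap('scene','s9');i3,k3=snap('top','t9')
p=[.501,.377,.03];print(proj(k,p),proj(k2,p),proj(k3,p),proj(k,[.5117,-.183,.054]))
def cr(i,c,h):
    c=c.astype(int);x=max(c[0]-h,0);y=max(c[1]-h,0);return cv2.resize(i[y:y+2*h,x:x+2*h],(266,266),interpolation=2)
q=np.array([.5117,-.183,.045])
A=np.hstack([cr(im,proj(k,p),60),cr(i2,proj(k2,p),30),cr(i3,proj(k3,p),25)]);B=np.hstack([cr(i2,proj(k2,q),30),cr(i3,proj(k3,q),25),cr(i2,proj(k2,[.512,-.3,.04]),40)])
cv2.imwrite('pics/c9.png',cv2.convertScaleAbs(np.vstack([A,B]),alpha=1.6,beta=15))"
```

```text
18.7833 [0.35264165 0.37750123 0.2131975 ] [-1.95163683e-03  3.13889400e+00  2.33832170e-03] [ 0.78957194 -0.56358992 -0.04675278] 0.045148306322832316 0.001241510930858201
[256.49872189 280.71240193] [183.47305472 124.14959897] [138.27696391 200.25654213] [-207.4276347   300.31069505]
```

View pics/c9.png

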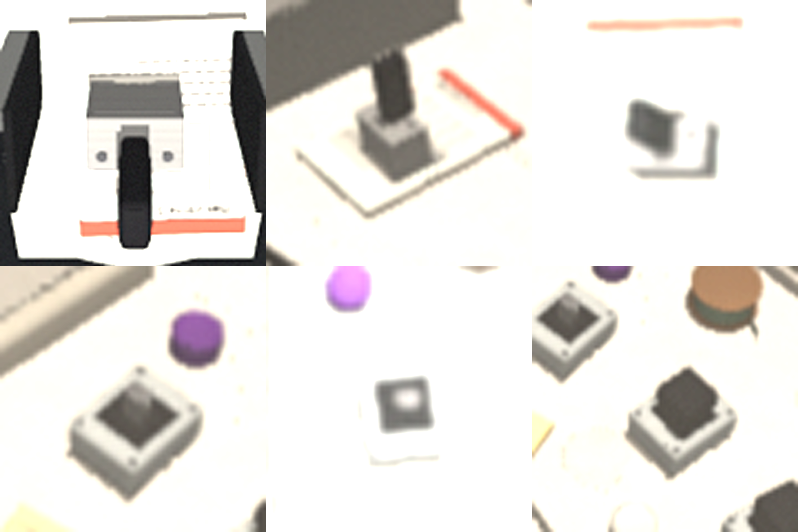

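{"method": "play_rows", "body": {
  "dp": [
    [-5,-25,0],
    [-12,-60,0],
    [-20,-95,0],
    [-28,-130,0],
    [-36,-165,0],
    [-44,-200,0],
    [-52,-235,0],
    [-60,-270,0]
  ],
  "delta_rot": [
    [0,0,0],
    [0,0,0],
    [0,0,0],
    [0,0,0],
    [0,0,0],
    [0,0,0],
    [0,0,0],
    [0,0,0]
  ],
  "hand": [0,0,0,0,0,0,0,0]
}}

```text
t: 19.6
tool_pos: [0.4135, 0.1048, 0.2118]
orientation: [0.002, 3.141, -0.0]
wrist_force: [-0.1, -0.1, -0.0]
opening: 0.0003
```

{"method": "play_rows", "body": {
  "dp": [
    [0,-35,0],
    [0,-70,0],
    [0,-105,0],
    [0,-140,0],
    [0,-175,0],
    [0,-205,0],
    [0,-230,0],
    [0,-245,0]
  ],
  "delta_rot": [
    [0,0,-0.01],
    [0,0,-0.03],
    [0,0,-0.05],
    [0,0,-0.07],
    [0,0,-0.09],
    [0,0,-0.107],
    [0,0,-0.107],
    [0,0,-0.107]
  ],
  "hand": [0,0,0,0,0,0,0,0]
}}

```text
t: 20.27
tool_pos: [0.4126, -0.1416, 0.2116]
orientation: [0.161, -3.137, 0.001]
wrist_force: [0.4, 0.1, 0.1]
opening: 0.0001
```

```bash
python3 -c "
from h import *
s=env.state();print(s['t'],s['tool_pos'],yawof(),s['opening'],s['wrist_force'])
goto([.5117,-.183,.10],.108);goto([.44,-.183,.22],.108)
im,k=snap('wrist','w10');c=proj(k,[.5117,-.183,.03]);print(c,proj(k,[.5117,-.183,.054]))"
```

```text
20.2667 [ 0.41261947 -0.14157864  0.21155732] 0.10274732946186982 0.0001315733485669933 [0.35731186 0.07664081 0.09177823]
dp [-94.4 -51.3 111.5] rot [-0.001 -0.001 -0.005]
dp [-23.  -44.   -8.4] rot [-0.001 -0.001 -0.005]
[215.12763538 243.90164463] [212.27972477 253.88321077]
```

```bash
python3 -c "
from h import *
g=cv2.imread('pics/w10.png').max(2)[226:276:2,188:244:2]
print('\n'.join(' '.join('%3d'%v for v in r) for r in g))"
```

```text
196 158 160 172 174 173 170 172 174 176 176 176 178 176 178 180 183 180 176 179 185 182 182 155  89 143 200 198
195 166 156 170 174 177 174 176 177 180 179 180 183 179 182 185 186 185 181 185 188 182 180 156  91 156 198 197
194 164 154 172 131  70  71  71  69  67  67  49  33  68  68  69  70  62  62  35  48 160 182 157  97 157 199 198
195 169 153 170 135  36  24  24  24  25  24  26  26  28  26  25  25  27  27  25  40 149 183 152 101 121 193 198
195 172 150 170 138  36  23  25  25  25  25  27  26  26  27  28  26  27  26  25  43 149 181 157 102 111 194 199
195 178 150 169 148  33  25  26  27  26  24  26  27  27  27  27  28  27  27  27  27 148 182 158 104 123 193 201
194 180 149 168 149  52  24  26  25  26  25  17  14  11   8  19  28  27  27  25  25 141 182 160 106 128 197 202
195 184 154 167 153  63  24  24  26  26  30  34  35  35  34  30  26  26  26  28  30 142 183 143  76  93 147 146
195 188 151 166 158  72  25  26  25  27  32  39  39  38  38  32  14  23  27  26  23 133 155  15  14  12  10   7
195 191 150 163 160  72  24  25  24  30  38  39  40  39  39  30  11  21  26  27  20 105  19 
[... 999 characters left out ...]
  15  13  14  11  15  11  59
197 197 183 142 108 103 157 167 167 169 168 169 170 171 170 170 173 172 172 102  14  14  13  17  13  15  12  59
197 197 191 147  78  88 153 167 167 170 170 170 169 171 171 171 173 172 176  56  12  10  15  13  17  15  17  63
196 196 198 189 163 157 160 161 160 160 163 164 164 164 165 164 164 164 174  14  15  16  13  16  13  13  13  15
196 197 197 197 199 200 199 198 198 195 196 198 197 198 198 198 198 202 117   8  16  15  14  13  14  13  17  13
198 197 198 199 198 196 197 196 196 196 197 197 197 196 197 196 202 107  11  16  14  15  14  11  12  14  15  11
205 204 204 173 199 199 198 197 197 197 197 197 195 194 195 196 155   7  13  12  14  14  14  14  15  13  12  17
```

{"method": "play_rows", "body": {
  "dp": [
    [-20,-10,5],
    [-45,-24,15],
    [-70,-38,30],
    [-90,-49,55],
    [-95,-51,80],
    [-95,-51,100],
    [-95,-51,111],
    [-95,-51,111]
  ],
  "delta_rot": [
    [0,0,-0.005],
    [0,0,-0.005],
    [0,0,-0.005],
    [0,0,-0.005],
    [0,0,-0.005],
    [0,0,-0.005],
    [0,0,-0.005],
    [0,0,-0.005]
  ],
  "hand": [0,0,0,0,0,0,0,0]
}}

```text
t: 20.98
tool_pos: [0.5107, -0.1777, 0.0969]
orientation: [0.175, -3.13, -0.006]
wrist_force: [-0.3, 0.6, -0.6]
opening: 0.0001
```

{"method": "play_rows", "body": {
  "dp": [
    [0,0,8],
    [0,0,18],
    [0,0,28],
    [0,0,35],
    [0,0,38],
    [0,0,40],
    [0,0,40],
    [0,0,40]
  ],
  "delta_rot": [
    [0,0,0],
    [0,0,0],
    [0,0,0],
    [0,0,0],
    [0,0,0],
    [0,0,0],
    [0,0,0],
    [0,0,0]
  ],
  "hand": [0,0,0,0,0,0,0,0]
}}

```text
t: 21.65
tool_pos: [0.5127, -0.1784, 0.0611]
orientation: [-0.176, 3.136, -0.0]
wrist_force: [0.9, 0.5, 0.7]
opening: -0.0001
```

```bash
python3 -c "
from h import *
s=env.state();print(s['t'],s['tool_pos'],yawof(),s['wrist_force'])
goto([.5117,-.183,.049],.108)"
```

```text
21.65 [ 0.51270462 -0.1784184   0.06113902] 0.11216396534156797 [0.92459085 0.47524293 0.6940102 ]
dp [ 1.5 -4.4 12.1] rot [-0.     0.001  0.004]
```

{"method": "play_rows", "body": {
  "dp": [
    [1,-4.5,0],
    [1,-4.5,1],
    [1,-4.5,3],
    [1,-4.5,5],
    [1,-4.5,7],
    [1,-4.5,8],
    [1,-4.5,9],
    [1,-4.5,9]
  ],
  "delta_rot": [
    [0,0,0],
    [0,0,0],
    [0,0,0],
    [0,0,0],
    [0,0,0],
    [0,0,0],
    [0,0,0],
    [0,0,0]
  ],
  "hand": [0,0,0,0,0,0,0,0]
}}

```text
t: 22.32
tool_pos: [0.512, -0.183, 0.0519]
orientation: [-0.176, 3.137, -0.0]
wrist_force: [0.2, 0.2, 2.8]
opening: 0.0003
```

{"method": "play_rows", "body": {
  "dp": [
    [0,0,1],
    [0,0,2],
    [0,0,2.5],
    [0,0,2.5]
  ],
  "delta_rot": [
    [0,0,0],
    [0,0,0],
    [0,0,0],
    [0,0,0]
  ],
  "hand": [0,0,0,0]
}}

```text
t: 22.65
tool_pos: [0.5121, -0.1829, 0.0494]
orientation: [-0.176, 3.136, -0.0]
wrist_force: [-1.6, -0.1, 4.0]
opening: -0.0003
```

Spring force is rising as expected (2.8 → 4.0 N); pressing on to the stop.

{"method": "play_rows", "body": {
  "dp": [
    [0,0,0.7],
    [0,0,1.2],
    [0,0,1.2],
    [0,0,1.2]
  ],
  "delta_rot": [
    [0,0,0],
    [0,0,0],
    [0,0,0],
    [0,0,0]
  ],
  "hand": [0,0,0,0]
}}

```text
t: 22.98
tool_pos: [0.5121, -0.183, 0.0491]
orientation: [-0.176, 3.136, -0.0]
wrist_force: [-3.0, 1.5, 6.1]
opening: 0.0002
```

{"method": "play_rows", "body": {
  "dp": [
    [0,0,0.7],
    [0,0,1],
    [0,0,1],
    [0,0,1]
  ],
  "delta_rot": [
    [0,0,0],
    [0,0,0],
    [0,0,0],
    [0,0,0]
  ],
  "hand": [0,0,0,0]
}}

```text
t: 23.32
tool_pos: [0.5122, -0.183, 0.049]
orientation: [-0.176, 3.136, -0.001]
wrist_force: [-4.4, 0.3, 11.5]
opening: 0.0
```

{"method": "play_rows", "body": {
  "dp": [
    [0,0,-3],
    [0,0,-8],
    [0,0,-15],
    [0,0,-30],
    [0,0,-55],
    [0,0,-85],
    [0,0,-115],
    [0,0,-140]
  ],
  "delta_rot": [
    [0,0,0],
    [0,0,0],
    [0,0,0],
    [0,0,0],
    [0,0,0],
    [0,0,0],
    [0,0,0],
    [0,0,0]
  ],
  "hand": [0,0,0,0,0,0,0,0]
}}

```text
t: 23.98
tool_pos: [0.5122, -0.1828, 0.1891]
orientation: [-0.176, 3.136, -0.0]
wrist_force: [0.8, -0.8, 0.1]
opening: -0.0001
```

{"method": "play_rows", "body": {
  "dp": [
    [25,15,-5],
    [55,30,-10],
    [85,40,-15],
    [100,45,-17],
    [100,45,-17],
    [100,45,-17]
  ],
  "delta_rot": [
    [0,0,0],
    [0,0,0],
    [0,0,0],
    [0,0,0],
    [0,0,0],
    [0,0,0]
  ],
  "hand": [0,0,0,0,0,0]
}}

```text
t: 24.48
tool_pos: [0.4076, -0.1493, 0.2044]
orientation: [-0.176, 3.135, -0.001]
wrist_force: [0.5, -1.0, -0.2]
opening: 0.0
```

```bash
python3 -c "
from h import *
s=env.state();print(s['t'],s['tool_pos'],s['wrist_force'])
im,k=snap('wrist','w11');q=proj(k,[.5117,-.183,.054]);q2=proj(k,[.5117,-.183,.049]);print(q,q2)
x,y=q.astype(int);g=im.max(2)[y-14:y+16,x-12:x+12];m=((g>70)&(g<140));r,c=np.where(m[:, :]);
print('\n'.join(' '.join('%3d'%v for v in r) for r in g[::2,::2]))
t,_=snap('top','t11');o=cv2.imread('pics/t9.png');print('puller region change',cv2.absdiff(t,o)[180:230,118:165].max())"
```

```text
24.4833 [ 0.40755097 -0.14930189  0.20444424] [ 0.45053086 -1.04122133 -0.20492841]
[217.13711415 261.00232825] [217.70117759 258.67029874]
 25  24  24  26  28  35  37  37  35  35  19  25
 24  24  26  27  32  40  41  38  39  39  16  24
 24  25  25  24  36  40  39  38  39  35  14  22
 23  24  25  26  40  38  40  40  38  35  24  25
 22  25  26  38  38  37  37  38  36  44  29  25
 23  22  24  82  97  98  98  98  95  43  43  18
 21  26  81  99 105 106 106 107 104  92  54  18
 22  24  62 103 105 105 105 106 105  99  36  13
 19  23  23  76 104 105 103 103 105  27  23  15
 43  44  46  90 100 101  99  98 100  39  52  11
171 172 174 170 163 163 162 166 164 174 134  11
168 169 169 171 171 170 171 174 173 176 108  12
169 168 169 171 170 170 170 173 177  93   7  11
172 171 170 172 172 171 172 175 109  11  14  14
186 186 185 184 183 186 185 193  12  13  11  15
puller region change 10
```

```bash
python3 -c "
from h import *
a=cv2.imread('pics/top0.png');b=cv2.imread('pics/t11.png')
m=(((a.max(2).astype(int)-b.max(2))>70)*255).astype(np.uint8)[150:255]
n,l,st,c=cv2.connectedComponentsWithStats(m);print([(st[i].tolist(),(c[i]+[0,150]).round().tolist()) for i in range(1,n) if st[i,4]>8])
k=cam('top');print(proj(k,[.501,.377,.04]),proj(k,env.state()['tool_pos']))"
```

```text
[([259, 26, 87, 79, 3327], [304.0, 219.0]), ([130, 43, 18, 16, 159], [138.0, 201.0])]
[137.39824545 199.76372958] [293.67286029 221.08641733]
```

```bash
python3 -c "
from cell import ticket
print(ticket.close_job())"
```

```text
the job is handed in; nothing more can be done
None
```

I pulled the round cap with the puller, stood the puller on the order pad, and pressed the bared stem to its stop and let it up. I handed the job in at about 24.5 s of the 67 s allowed; it gave no verdict.

- **Pull:** the upward pull peaked at about 10 N, then dropped back to about the puller's own weight. Pictures afterwards showed the round stem bare.
- **Placing:** the puller stood upright on the pad with the gripper clear of it. The top camera showed no change there after the press.
- **Stem:** pressing it gave 2.8 to 4 N of spring force, then a hard stop with the fingertip at 49 mm (11.5 N). Afterwards the stem top's pixel position fitted the fully up position.
- **Square keys:** I never moved over them, and no contact force showed apart from the intended contacts.

**Not seen directly:** the cap on the ledges was hidden by the puller's back wall in every picture. I infer it is there from the force drop, the bare stem, and a comparison of the top camera's first and last pictures. That comparison showed nothing new and dark except the arm and the puller. I had also used all 12 picture views, so the last checks were done on pixel values only.

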